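# Load the guide-pin marking fixture behind its stop button

## Task

Load the pin-marking fixture: first push the red stop button down until it latches, and touch neither the pins nor the fixture while it is out. Then take every guide pin from the tray, lay each in a nest of its own so that it rests in both Vs with about equal overhang at the two ends, and swing that nest's strap square across over the pin (swing a strap clear first if it is in the way). When all the pins are strapped, turn the stop button's head clockwise to let it spring out again; leave the bushings, screws and oil bottle standing where they are.

Things in the scene. Friction and masses are not known exactly. Their poses are not given: they have to be found in the camera images.
- stop (a joint): travel of the stop button, m: 0 = out (machine live), 0.010 = pushed right down. A spring holds it out (3 N at the start, 5 N right down); pushed past 0.0085 it latches and then stays at about 0.008 by itself until its head is turned
- stop_head (a joint): turn of the stop button's red head about its vertical axis, rad, positive clockwise seen from above, 0 to 1.0 (hard stop). When the button is latched, turning it clockwise past about 0.7 frees the latch, and the button springs out as soon as it is let go; the head turns back to 0 by its own light spring
- stop_top (a point): centre of the top of the red mushroom head, 40 mm across and 18 mm high, on a yellow box 76 x 76 mm and 60 mm high fixed to the bench; the top is 98 mm above the bench when out, about 90 mm when latched. The head can be pinched by its sides from above; below it is a 32 mm collar, 8 mm high, on the box
- fixture: marking fixture, fixed; origin under the middle of its nests, on the bench; x = along the pins, y = across the nests. Base plate x -95 to 155, y -143 to 143, 15 mm thick. Two V-rails along y at x = -43 and 43 mm, each 26 mm thick, top 62 mm high, 60 mm apart inside (room for fingers); nests are 90 degree Vs, 34 mm wide, in both. Marking head: x 105 to 155, y -112 mm, top 129 mm high
- nest1 (a point): nest 1 (y = -80 mm on the fixture): where the centre of a 28 mm pin lies when it rests in both Vs with equal overhang, 65 mm above the bench; axes as the fixture's
- strap1 (a joint): swing of strap 1, rad: 0 = square across nest 1, over the pin (hard stop); grows clockwise from above to 1.8; at 1.57 it points to -x. Below 1.3 it blocks a pin being lowered. Stays where left (0.03 N m). Its post axis is 43 mm to -x and 38 mm to +y of the nest's point, nut top 102 mm high. Strap 18 mm wide, 58 long, 10 thick, underside 82 mm above the bench
- strap1_knob (a point): middle of the black knob at the free end of strap 1, 38 mm from the axis of its post: an upright cylinder of 14 mm diameter, 15 mm high, from 92 to 107 mm above the bench, to pinch or push. Under it a sprung brass ball rides up on the pin (2 mm, about 3 N) as the strap comes over
- nest2 (a point): nest 2 (y = 0 mm on the fixture): where the centre of a 28 mm pin lies when it rests in both Vs with equal overhang, 65 mm above the bench; axes as the fixture's
- strap2 (a joint): swing of strap 2, rad: 0 = square across nest 2, over the pin (hard stop); grows clockwise from above to 1.8; at 1.57 it points to -x. Below 1.3 it blocks a pin being lowered. Stays where left (0.03 N m). Its post axis is 43 mm to -x and 38 mm to +y of the nest's point, nut top 102 mm high. Strap 18 mm wide, 58 long, 10 thick, underside 82 mm above the bench
- strap2_knob (a point): middle of the black knob at the free end of strap 2, 38 mm from the axis of its post: an upright cylinder of 14 mm diameter, 15 mm high, from 92 to 107 mm above the bench, to pinch or push. Under it a sprung brass ball rides up on the pin (2 mm, about 3 N) as the strap comes over
- nest3 (a point): nest 3 (y = 80 mm on the fixture): where the centre of a 28 mm pin lies when it rests in both Vs with equal overhang, 65 mm above the bench; axes as the fixture's
- strap3 (a joint): swing of strap 3, rad: 0 = square across nest 3, over the pin (hard stop); grows clockwise from above to 1.8; at 1.57 it points to -x. Below 1.3 it blocks a pin being lowered. Stays where left (0.03 N m). Its post axis is 43 mm to -x and 38 mm to +y of the nest's point, nut top 102 mm high. Strap 18 mm wide, 58 long, 10 thick, underside 82 mm above the bench
- strap3_knob (a point): middle of the black knob at the free end of strap 3, 38 mm from the axis of its post: an upright cylinder of 14 mm diameter, 15 mm high, from 92 to 107 mm above the bench, to pinch or push. Under it a sprung brass ball rides up on the pin (2 mm, about 3 N) as the strap comes over
- tray: low tray fixed to the bench, 220 x 320 mm (x, y), rubber floor 4 mm above the bench, rim 10 mm high, and two 5 mm wide dividers, 10 mm high, along its x at y = -52 and 52 mm; origin under its middle, on the bench
- pin1_center (a point): centre of a ground steel guide pin, 28 mm diameter, 150 mm long, about 0.7 kg, lying in the tray at the start; its x axis runs along the pin (it may be rolled to any angle about it). Two or three pins are there
- pin2_center (a point): centre of another guide pin, the same; may be absent
- pin3_center (a point): centre of another guide pin, the same; may be absent
- bushing1: bystander: guide bushing standing on end, 44 mm across, 45 mm high; origin at the centre of its foot
- bushing2: bystander: the same
- screw1: bystander: cap screw standing on its head, 18 mm across, 47 mm high; origin at its foot
- screw2: bystander: the same
- oil: bystander: oil bottle, 56 mm across, 130 mm high; origin at its foot
Things that resemble listed ones, but are neither listed nor needed, are in the scene too. What is shaped like the part that bears pin3_center but brown or turquoise is not meant.

How it is judged:
By the outcome, as a careful person would: the job done as asked, in the order asked, and still so for the second after the job is handed in, with the robot touching nothing.
Of pin1, pin2, pin3 only 2 to 3 are there at a start; the rules pass over those that are not, and their reading is None.
At some moment in a run one of pin1, pin2, pin3 may be knocked a few centimetres aside while the robot is not near it.
It also fails if it takes over 210 s, if anything falls off the work surface, if the arm or the gripper's body presses on something with over 40 N, if the wrist force passes 120 N, or if a joint passes its speed limit or range.

## Robot

A 6-joint arm with a two-finger parallel gripper is mounted at the origin on the work surface. World frame = base frame: x ahead of the robot, y to its left, z up, the work surface at z = 0. Lengths are in mm, angles in rad, forces in N, time in s.
With the tool pointing down it reaches from about 350 to 850 mm from the base axis. Payload 8.1 kg.
Tool frame: the origin (TCP) lies on the centre line of the jaws, within the pads' length; the fingertips stand ctrl.tip_reach ahead of it and the grasp point (between the pads) lies 8 mm behind it (ctrl.tip_reach is the distance from the TCP to the fingertips, in mm); z points along the fingers, y is the line along which they close (so a half turn about z gives the same grasp; the last joint's range is limited). The gripper opens to 85 mm and grips with 20 to 120 N. Pads are 22 mm wide; open, the fingers measure 114 mm over their backs; the gripper's body (76 mm by 85 mm) begins 54 mm behind the grasp point. The pads swing forward as they close: fully open they stand 13 mm farther back than shut.
Start: joints at [1.264, 0.13, 1.488, -0, 1.523, -0.085], TCP at [131.969, 585.312, 242.292] pointing down, gripper open.
Joint ranges: [-2.96, 2.96], [-0.89, 2.26], [0.02, 2.5], [-1.34, 4.48], [0, 2.73], [-2.66, 2.66]. Speed limits (rad/s): [2.39, 2.39, 2.79, 3.14, 3.14, 3.14].

## Interface

Orientations are given as a unit quaternion [w, x, y, z].
In Python, from cell import ctrl gives the robot as it stands. Calls block until the motion is done:
- ctrl.move_to(position, orientation): joint-space move of the TCP to a pose.
- ctrl.line_to(position, orientation=None, feed=150): straight line of the TCP; orientation=None keeps the orientation; feed is the mean speed in mm/s.
- ctrl.move_j(angles): joint-space move.
- ctrl.open_gripper() and ctrl.grasp(grasp_force=None): open the fingers fully, or close them until they stop; grasp_force is the grip in N (None keeps the last).
- ctrl.wait(seconds).
- ctrl.solve_ik(position, orientation): joint angles nearest the present ones, or None.
- ctrl.read_state(): the state.
- ctrl.grab_frame(name): name is "side" or "top"; returns the picture (480x640x3 uint8, red, green, blue); there is no depth.
- ctrl.camera_info(name): a dict with "fov_y" (degrees; the focal length in pixels is half the picture's height over the tangent of half this angle, whatever the lens; pixels are square), "cx", "cy" (the principal point, pixels), "rvec" (rotation vector, rad) and "tvec" (3), from world to camera coordinates, as OpenCV has them. Camera axes: x right, y down, z forward; pixel columns grow to the right and rows downward; lengths in mm; the calibration is good to about 2 mm. A picture is of the moment at which its call begins. camera_info takes no time and is no camera call.
A pose or a line that the arm cannot do raises ctrl.MotionError and nothing moves.
- ctrl.hand_in(): hands the job in; it is judged then, once.
Trained networks look in the newest picture that a camera, given by its name, has taken for a name from the list of things; names that differ only in an ending like _2 or _b are one class to them, and where a whole thing is asked for, a point or a joint stands for the part that bears it (a point fixed in the world has none). Each returns a list of dicts, best first, with "confidence" (0 to 1); they miss things now and then, are a little off and sometimes report something else, mostly with a low value. They report only what shows in the picture. A call takes as long as a camera call. They do not tell look-alikes from the thing itself.
- ctrl.search_frame(camera, name): "xyz" ([x, y, z] in mm, in the coordinates of the camera as it stood for that picture, good to about 4 mm: the middle of the surface that is visible of it).
The state is a dict: "clock": time; "q": joint angles; "qvel": joint speeds; "effort": joint torques, N m; "eef_pos": TCP position; "orientation": TCP orientation; "wrist_force": force on the tool from outside, world axes, zero at the start; "wrist_torque": the same for the moment, N m; "width": opening from 0.0 (shut) to 1.0 (fully open); "gripper_force": force on a finger pad.
Only numpy, scipy, OpenCV 4.12 (cv2) and the standard library are available. Lean on these libraries where they do the work, as an engineer would, in place of code of your own. Each camera call takes 0.05 s, during which the arm holds its last target. There are 200 camera calls.

## Working session

There is one attempt and no reset: what is moved stays moved. The work goes in short steps, each a Python script; the robot and the scene stay as the last script left them, time stands still between calls to the robot, and variables do not carry over. Pictures are saved under pics/ and viewed, at most 14 in all, crops included, and the job is handed in when it is done.

```bash
ls; mkdir -p pics
cat > h.py <<'E'
from cell import ctrl
import numpy as np, cv2
def cam(n):
    i=ctrl.camera_info(n); R=cv2.Rodrigues(np.array(i["rvec"],float))[0]; t=np.array(i["tvec"],float).ravel()
    f=240/np.tan(np.radians(i["fov_y"])/2); return R,t,f,i["cx"],i["cy"],i
def proj(n,P):
    R,t,f,cx,cy,_=cam(n); c=np.atleast_2d(P)@R.T+t; return np.c_[f*c[:,0]/c[:,2]+cx,f*c[:,1]/c[:,2]+cy]
def back(n,u,v,z):
    R,t,f,cx,cy,_=cam(n); d=R.T@np.array([(u-cx)/f,(v-cy)/f,1]); o=-R.T@t; return o+d*(z-o[2])/d[2]
def world(n,p):
    R,t=cam(n)[:2]; return R.T@(np.array(p)-t)
def save(n,name,crop=None,s=1):
    im=ctrl.grab_frame(n)
    if crop: a,b,c,d=crop; im=im[b:d,a:c]
    im=cv2.resize(im,None,fx=s,fy=s,interpolation=cv2.INTER_CUBIC); cv2.imwrite(f"pics/{name}.png",im[:,:,::-1]); 
def Q(yaw):  # tool down; tool y axis at world angle yaw+90deg... x axis at yaw
    return [0.0,np.cos(yaw/2),np.sin(yaw/2),0.0]
E
python3 - <<'E'
from h import *
s=ctrl.read_state(); print(s["clock"],s["orientation"],s["eef_pos"],ctrl.tip_reach)
for n in("top","side"):
    print(n,ctrl.camera_info(n)); save(n,n+"0")
    for k in ["stop","stop_top","fixture","strap1","strap1_knob","tray","pin1_center","bushing1","screw1","oil"]:
        print(k,[(np.round(world(n,d["xyz"])).astype(int).tolist(),round(d["confidence"],2)) for d in ctrl.search_frame(n,k)])
E
```

```text
pics
0.0 [-1.79137979e-04  1.10671381e-01  9.93856630e-01 -9.01441669e-04] [131.79064137 584.80459344 241.24346371] 11.0
top {'fov_y': 55.03547281745899, 'cx': 325.64077933672826, 'cy': 242.1205181227753, 'rvec': array([ 2.14909325, -2.21046283,  0.09500222]), 'tvec': array([2.39489239e-01, 5.11223126e+02, 1.08979337e+03])}
stop [([502, -383, 99], 0.73), ([474, 346, 95], 0.53)]
stop_top [([574, 235, 14], 0.46)]
fixture [([575, 238, 20], 0.67)]
strap1 [([490, 186, 91], 0.75), ([573, 237, 17], 0.49), ([468, 343, 92], 0.47), ([477, 261, 92], 0.46)]
strap1_knob [([487, 184, 91], 0.81)]
tray [([564, -109, 8], 0.8)]
pin1_center []
bushing1 [([619, -405, 40], 0.91), ([527, 488, 34], 0.88)]
screw1 [([598, 469, 29], 0.5), ([598, -480, 26], 0.4)]
oil [([668, -350, 88], 0.94), ([572, 235, 17], 0.32)]
side {'fov_y': 45.737768298273, 'cx': 322.8241728253514, 'cy': 237.49582630015948, 'rvec': array([ 0.19597187,  2.72172001, -1.45374212]), 'tvec': array([ 501.75323332,   20.12366423, 1615.26793588])}
stop [([510, -382, 91], 0.4)]
stop_top []
fixture [([586, 269, 18], 0.77)]
strap1 [([472, 354, 97], 0.78), ([482, 274, 93], 0.67), ([488, 189, 94], 0.53)]
strap1_knob [([493, 190, 94], 0.48)]
tray [([562, -100, 4], 0.68)]
pin1_center []
bushing1 [([529, 503, 35], 0.94), ([493, 194, 91], 0.75)]
screw1 [([606, 473, 23], 0.6)]
oil [([677, -336, 70], 0.69)]
```

View pics/top0.png

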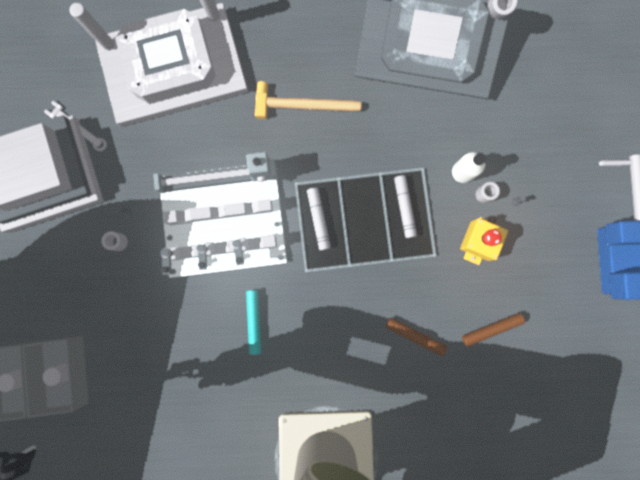

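View pics/side0.png

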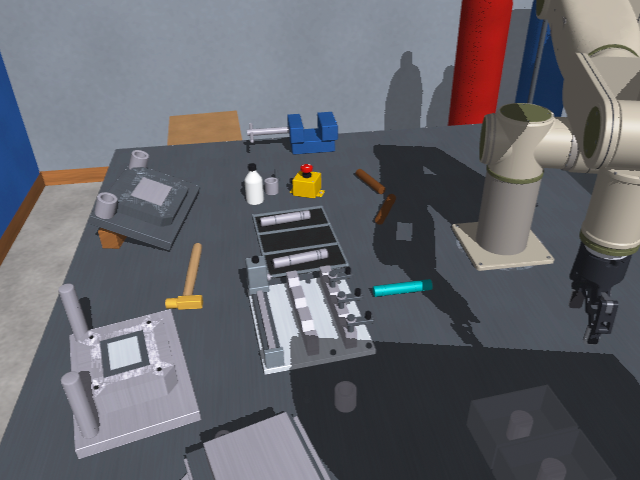

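Top view: fixture at about px (222,225), tray (367,218) with two steel pins at (318,218) and (405,207), stop button (492,237). The brown and turquoise bars are decoys. Next, a zoomed crop.

Run:
```python
from h import *
im=cv2.imread("pics/top0.png")
a=cv2.resize(im[145:285,145:315],None,fx=4,fy=4,interpolation=cv2.INTER_CUBIC)
cv2.imwrite("pics/c1.png",a)
b=cv2.resize(im[160:280,290:520],None,fx=3.4,fy=3.4,interpolation=cv2.INTER_CUBIC)
cv2.imwrite("pics/c2.png",b)
```

```text
(no output)
```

View pics/c1.png

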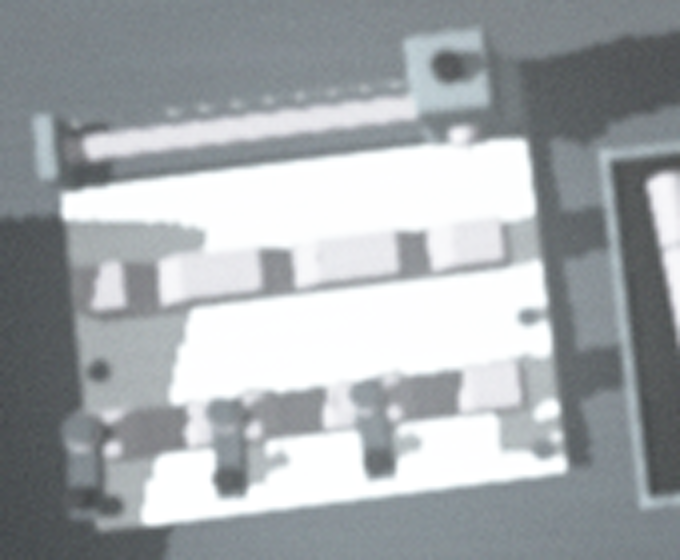

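View pics/c2.png

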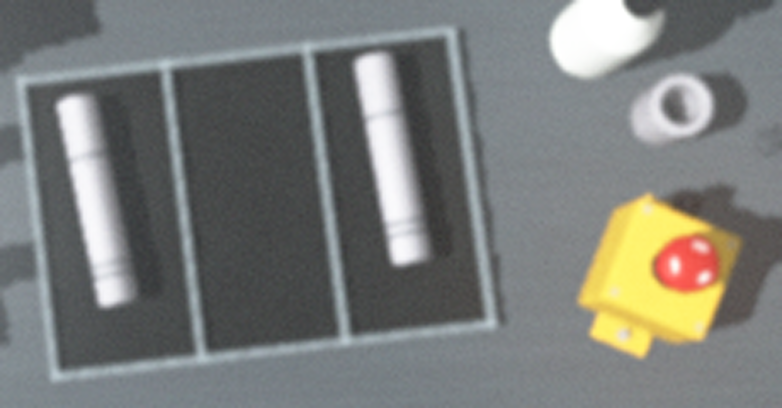

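Straps all point to −x, so they look open: nuts at crop (371,396), (226,411), (85,430), knobs below them. The left pin runs (75,98)–(117,303) and the right pin (375,55)–(410,262) in the second crop. The red head is at (686,262). Next I fit the poses.

```bash
cat > fit.py <<'E'
from h import *
from scipy.optimize import least_squares
c1=lambda u,v:((u+.5)/4-.5+145,(v+.5)/4-.5+145)
c2=lambda u,v:((u+.5)/3.4-.5+290,(v+.5)/3.4-.5+160)
def W(p,L):
    L=np.array(L,float); c,s=np.cos(p[2]),np.sin(p[2]); return np.c_[p[0]+c*L[:,0]-s*L[:,1],p[1]+s*L[:,0]+c*L[:,1],L[:,2]]
T=[((-95,-143,15),c1(566,469)),((-95,143,15),c1(100,530)),((-43,-42,102),c1(371,396)),((-43,38,102),c1(226,411)),((-43,118,102),c1(85,430))]
S=[((-95,143,15),(375,349)),((155,143,15),(265,370))]
r=lambda p:np.r_[(proj("top",W(p,[a for a,_ in T]))-[b for _,b in T]).ravel(),(proj("side",W(p,[a for a,_ in S]))-[b for _,b in S]).ravel()]
f=least_squares(r,[560,240,.1],loss="soft_l1"); 
F=f.x
if __name__=="__main__":
    print(F,np.round(r(F),1))
    for i,(u,v) in enumerate([(377,464),(231,484),(85,500)]):
        k=back("top",*c1(u,v),107); n=W(F,[(-43,-42+80*i,102)])[0]; d=k-n
        print("knob",k,np.hypot(*d[:2]), "strap", F[2]-np.pi/2-np.arctan2(d[1],d[0]))
    for e in[((75,98),(117,303)),((375,55),(410,262))]:
        P=[back("top",*c2(*x),18) for x in e]; print("pin",P,np.linalg.norm(P[0]-P[1]),(P[0]+P[1])/2)
    print("tray",[back("top",*c2(*x),10).round() for x in[(22,80),(456,30),(494,324),(56,376)]])
    print("stop",back("top",*c2(686,262),90), back("side",306,170,95))
    L=[(x,y,62) for x in(30,56) for y in(-97,-63,-17,17,63,97)]+[(x,y,15) for x in(-95,155) for y in(-143,143)]+[(x,-112,129) for x in (105,155)]+[(-43,y,102) for y in(-42,38,118)]
    for n,(x0,y0,x1,y1),s in(("top",(145,145,315,285),4),("side",(240,240,400,380),4)):
        im=cv2.imread(f"pics/{n}0.png")[y0:y1,x0:x1]; im=cv2.resize(im,None,fx=s,fy=s,interpolation=cv2.INTER_CUBIC)
        for u,v in proj(n,W(F,L)): cv2.circle(im,(int((u-x0+.5)*s),int((v-y0+.5)*s)),3,(0,0,255),-1)
        cv2.imwrite(f"pics/o_{n}.png",im)
    a,b=cv2.imread("pics/o_top.png"),cv2.imread("pics/o_side.png"); b=cv2.resize(b,(390,int(560*390/640))); a=cv2.resize(a,(400,int(560*400/680)))
    h=max(a.shape[0],b.shape[0]); pad=lambda m:cv2.copyMakeBorder(m,0,h-m.shape[0],0,0,0)
    cv2.imwrite("pics/ov.png",np.hstack([pad(a),pad(b)]))
E
python3 fit.py
```

```text
[5.46249943e+02 2.31277872e+02 1.01034477e-01] [ 1.3  0.  -0.   0.1 -0.7 -0.6 -0.1  0.3 -0.5  0.1  0.7 -0.4 -1.  -0.4]
knob [468.06959574 179.71997991 107.        ] 40.00675879086465 strap 1.5355578229140119
knob [459.26592175 260.65329824 107.        ] 40.57754980952139 strap 1.5707732313953953
knob [452.69152042 341.41645372 107.        ] 38.98561160621947 strap 1.596795174370734
pin [array([643.78844217,  16.15844903,  18.        ]), array([495.31934205,  -9.88903615,  18.        ])] 150.7366749519545 [569.55389211   3.13470644  18.        ]
pin [array([ 669.16692502, -200.75331457,   18.        ]), array([ 518.72879896, -219.43660801,   18.        ])] 151.59384957060777 [ 593.94786199 -210.09496129   18.        ]
tray [array([660.,  54.,  10.]), array([ 688., -262.,   10.]), array([ 473., -279.,   10.]), array([445.,  35.,  10.])]
stop [ 507.0299789  -389.82625496   90.        ] [ 509.24137712 -365.2126177    95.        ]
```

View pics/ov.png

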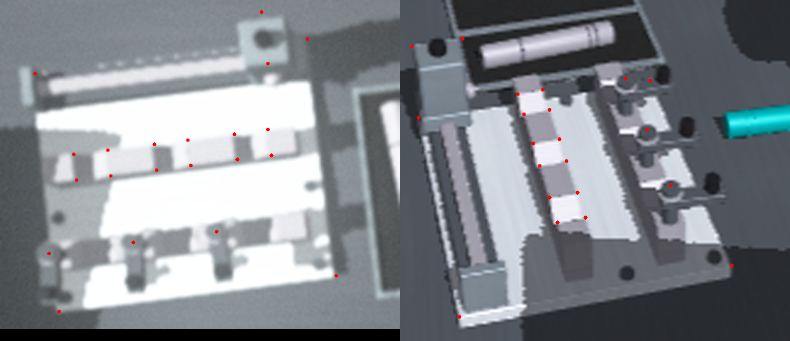

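The fit agrees to about 1 px and all straps are open. Pressing the stop.

```bash
cat >> h.py <<'E'
def st(): return ctrl.read_state()
def wf(): return np.array(st()["wrist_force"])
def pins():
    im=ctrl.grab_frame("top"); g=im.min(2)
    poly=np.array([(660,54),(688,-262),(473,-279),(445,35)],float); c=poly.mean(0); poly=c+(poly-c)*[[.94,.96]]
    m=np.zeros(g.shape,np.uint8); cv2.fillPoly(m,[proj("top",np.c_[poly,[10]*4]).round().astype(int)],255)
    b=((g>130)&(m>0)).astype(np.uint8); b=cv2.morphologyEx(b,cv2.MORPH_OPEN,np.ones((5,5)))
    out=[]
    for k in cv2.findContours(b,0,2)[0]:
        if cv2.contourArea(k)<300: continue
        box=cv2.boxPoints(cv2.minAreaRect(k)); e=[np.linalg.norm(box[1]-box[0]),np.linalg.norm(box[2]-box[1])]
        if e[0]>e[1]: box=np.roll(box,-1,0)
        A,B=(box[0]+box[1])/2,(box[2]+box[3])/2
        A,B=back("top",*A,18),back("top",*B,18)
        if A[0]>B[0]:A,B=B,A
        out.append(((A+B)/2,np.arctan2(B[1]-A[1],B[0]-A[0]),np.linalg.norm(B-A)))
    return out
E
python3 - <<'E'
from h import *
print(pins())
ctrl.grasp(20)
q=Q(0.0+1.0)
ctrl.move_to([507,-387,190],q); ctrl.line_to([507,-387,118],feed=150)
f0=wf(); print("f0",f0)
z=112
while z>96:
    ctrl.line_to([507,-387,z],feed=20); f=wf()-f0; p=st()["eef_pos"]; print(round(p[2],1),f.round(1))
    if f[2]>16: break
    z-=1.5
ctrl.line_to([507,-387,190]); print(st()["clock"])
ctrl.grab_frame("top")
for k in("stop","stop_top"):print([(world("top",d["xyz"]).round(),d["confidence"]) for d in ctrl.search_frame("top",k)])
E
```

```text
[(array([570.22552127,   4.97720939,  18.        ]), np.float64(0.1770849612641767), np.float64(153.7670598987065)), (array([ 593.99988528, -208.03756961,   18.        ]), np.float64(0.13831483828989852), np.float64(153.47419786243833))]
f0 [0.41287109 0.0291525  0.19930275]
112.1 [-0.4  0.3  0.1]
110.4 [-1.8 -0.7  0. ]
108.8 [-0.4 -0.4  0.6]
107.9 [-0.6  0.2  3. ]
106.2 [-0.3 -0.4  3.2]
104.5 [ 0.3 -0.5  2.4]
103.0 [ 0.2 -1.7  3.7]
101.5 [ 1.3 -0.6  4. ]
100.0 [ 0.7 -0.9  4. ]
98.5 [ 1.4 -0.3  4.1]
98.0 [-0.3  0.6  9.7]
9.8917
[(array([ 503., -387.,   87.]), 0.83), (array([563.,   4.,  35.]), 0.5)]
[(array([ 505., -390.,   91.]), 0.72)]
```

```bash
cat > place.py <<'E'
import sys
from h import *
from fit import F,W
side,nest=sys.argv[1],int(sys.argv[2])
P=[p for p in pins() if (p[0][1]>-100)==(side=="L")]; print(P)
c,yaw,_=P[0]; c=c+[0,-1,0]; q=Q(yaw)
ctrl.open_gripper()
ctrl.move_to([c[0],c[1],150],q); f0=wf(); ctrl.line_to([c[0],c[1],60]); ctrl.line_to([c[0],c[1],19.5],feed=50); print("down",wf()-f0)
ctrl.grasp(60); s=st(); print("width",s["width"],s["gripper_force"])
ctrl.line_to([c[0],c[1],170],feed=120); f1=wf(); print("lift",f1-f0,st()["width"])
n=W(F,[(0,-80+80*(nest-1),0)])[0]; q=Q(F[2])
ctrl.move_to([n[0],n[1],170],q); ctrl.line_to([n[0],n[1],90],feed=100)
save("top","held%d"%nest,(145,145,315,285),4); save("side","helds%d"%nest,(240,220,400,360),4)
print(st()["width"],st()["clock"])
E
python3 place.py L 1
python3 - <<'E'
import cv2,numpy as np
a,b=cv2.imread("pics/held1.png"),cv2.imread("pics/helds1.png")
cv2.imwrite("pics/h1.png",np.hstack([cv2.resize(a,(400,330)),cv2.resize(b,(377,330))]))
E
```

```text
[(array([570.19867845,   5.11551248,  18.        ]), np.float64(0.1757291106190709), np.float64(153.75936652646539))]
down [ 0.63739998 -0.90003591 -1.09789382]
width 0.30108869778817565 59.07947659492493
lift [ 0.58090474  0.60926561 -6.95459642] 0.30076434616931597
0.30127096269526193 17.7333
```

View pics/h1.png

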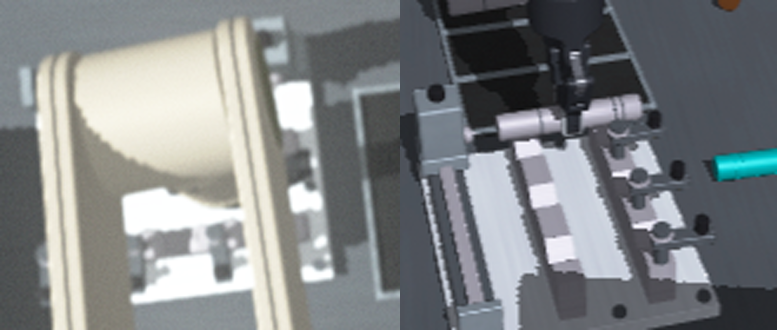

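The side view shows the pin held level over nest 1, ends at crop (498,127) and (642,103). I check it against the projection, then lower it.

```bash
cat > lower.py <<'E'
import sys
from h import *
from fit import F,W
nest=int(sys.argv[1]); dx=float(sys.argv[2])
n=W(F,[(dx,-80+80*(nest-1),0)])[0]
ctrl.line_to([n[0],n[1],90],feed=50); f0=wf(); z=74
while z>60:
    ctrl.line_to([n[0],n[1],z],feed=40); f=wf()-f0; print(round(st()["eef_pos"][2],1),f.round(1))
    if f[2]>5: break
    z-=1.5
ctrl.open_gripper(); ctrl.line_to([n[0],n[1],170]); print(st()["clock"])
E
python3 - <<'E'
from h import *
from fit import F,W
print(proj("side",W(F,[(75,-80,88.5),(-75,-80,88.5)])),"seen 281.6,273.9 342.7,263.7"); print(st()["eef_pos"],W(F,[(0,-80,0)]))
m=back("side",281.6,273.9,88.5);k=back("side",342.7,263.7,88.5);print(m,k,np.linalg.norm(m-k))
E
```

```text
[[280.75456766 274.74638608]
 [340.95832344 265.2592161 ]] seen 281.6,273.9 342.7,263.7
[555.20865345 151.83781549  91.21365549] [[554.31895668 151.6858434    0.        ]]
[626.6699708  156.22699747  88.5       ] [474.42595019 138.44190598  88.5       ] 153.27932440596464
```

```bash
cat > look.py <<'E'
import sys
from h import *
save("top","_a",(145,145,315,285),4); save("side","_b",(240,220,400,360),4)
a,b=cv2.imread("pics/_a.png"),cv2.imread("pics/_b.png")
cv2.imwrite(f"pics/{sys.argv[1]}.png",np.hstack([cv2.resize(a,(400,330)),cv2.resize(b,(377,330))]))
E
python3 lower.py 1 2
python3 -c "
from h import *
ctrl.move_to([480,-120,250],Q(0.1))"; python3 look.py n1
```

```text
73.6 [ 0.6 -0.6 -0.4]
72.6 [ 1.  -0.8  0.7]
70.9 [ 0.6 -0.5  1.8]
69.9 [-0.1  1.2  3. ]
69.2 [-1.8  4.7 10.4]
20.975
```

View pics/n1.png

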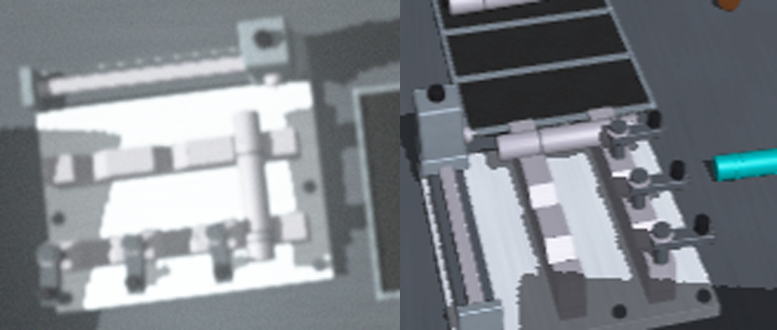

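The pin lies in nest 1, ends at top crop (244,112) and (262,258). I check its overhang and the knob position, then swing strap 1.

```bash
cat > strap.py <<'E'
import sys
from h import *
from fit import F,W
nest=int(sys.argv[1]); a0=float(sys.argv[2]); dy=float(sys.argv[3])
ax=np.array([-43,-42+80*(nest-1)+dy])
def pose(a): # strap angle a; a=0 -> -y, a=pi/2 -> -x
    d=np.array([-np.sin(a),-np.cos(a)])*38; p=W(F,[(*(ax+d),0)])[0]; return p[:2],Q(F[2]+np.pi/2-a)
Z=106
p,q=pose(a0)
ctrl.open_gripper(); ctrl.move_to([*p,190],q); ctrl.line_to([*p,Z+15]); f0=wf(); ctrl.line_to([*p,Z],feed=40); print("down",(wf()-f0).round(1))
ctrl.grasp(20); print("w",st()["width"],(wf()-f0).round(1))
for a in np.r_[np.arange(a0-.2,0.05,-.2),.04,0,-.03,-.05]:
    p,q=pose(a); ctrl.line_to([*p,Z],q,feed=60); f=(wf()-f0).round(1); print(round(a,2),f)
    if np.hypot(*f[:2])>25: break
ctrl.open_gripper(); ctrl.line_to([*p,190]); print(st()["clock"])
E
python3 - <<'E'
from h import *
from fit import F,W
print("exp",proj("top",W(F,[(75,-80,65),(-75,-80,65)])),"seen",[(145+u/2.353,145+v/2.357) for u,v in((244,112),(262,258))])
a,b=[back("top",145+u/2.353,145+v/2.357,65) for u,v in((244,112),(262,258))]; print(a,b,(a+b)/2,W(F,[(0,-80,0)]))
ctrl.grab_frame("top"); print([(world("top",d["xyz"]).round(),d["confidence"]) for d in ctrl.search_frame("top","strap1_knob")])
E
python3 strap.py 1 1.55 1.5
```

```text
exp [[250.11425955 192.39754946]
 [257.59882492 255.95843626]] seen [(248.69740756481087, 192.51803139584217), (256.347216319592, 254.46117946542213)]
[628.74345719 162.56473074  65.        ] [483.2470515  146.95741232  65.        ] [555.99525435 154.76107153  65.        ] [[554.31895668 151.6858434    0.        ]]
[(array([490., 186.,  92.]), 0.59), (array([481., 265.,  94.]), 0.46)]
down [ 0.8 -1.  -0.2]
w 0.14721284168959056 [ 0.8 -0.2  0.7]
1.35 [ 2.8 -0.5 -1. ]
1.15 [ 4.4 -0.3 -1.8]
0.95 [ 6.   0.6 -3.5]
0.75 [ 3.5  1.9 -1.6]
0.55 [ 5.1  2.2 -1.5]
0.35 [ 6.   2.1 -0.9]
0.15 [ 5.1  2.3 -0.5]
0.04 [ 5.8 -0.4  0.2]
0.0 [ 4.6 -2.1  2.5]
-0.03 [ 4.7 -1.9  2.6]
-0.05 [ 2.1 -2.   4.5]
30.3417
```

```bash
cat > push.py <<'E'
import sys
from h import *
from fit import F,W
nest=int(sys.argv[1]); dy=float(sys.argv[2]); Z=106
k=lambda x:W(F,[(-43+x,-80+80*(nest-1)+dy,0)])[0][:2]; q=Q(F[2]+np.pi/2)
ctrl.open_gripper(); ctrl.move_to([*k(1.5),190],q); ctrl.line_to([*k(1.5),Z+15]); f0=wf(); ctrl.line_to([*k(1.5),Z],feed=40)
ctrl.grasp(20)
for x in np.arange(1.5,9,.7):
    ctrl.line_to([*k(x),Z],feed=20); f=(wf()-f0).round(1); print(round(x,1),f, st()["eef_pos"][0].round(1)-k(0)[0].round(1))
    if f[0]<-12: break
ctrl.open_gripper(); ctrl.line_to([*k(x),190]); print(st()["clock"])
E
python3 push.py 1 1.5
python3 -c "
from h import *
ctrl.move_to([480,-120,250],Q(0.1));print(pins())"; python3 look.py n2
```

```text
1.5 [-1.3  0.9  2.4] 1.5
2.2 [-6.1 -0.9  5.6] 1.7000000000000455
2.9 [-9.4 -2.   8.9] 1.7000000000000455
3.6 [-12.3  -2.   11.5] 1.8000000000000682
35.0
[(array([ 568.90391762, -161.77730714,   18.        ]), np.float64(-1.4848614594250455), np.float64(206.8593143362396))]
```

View pics/n2.png

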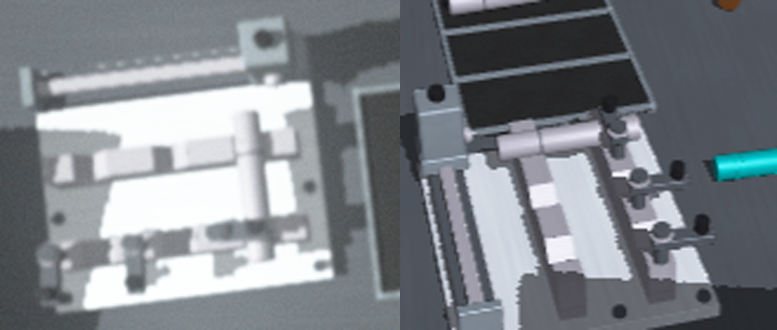

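Strap 1 is square on its stop over the pin. The fixture lies about 1.7 mm further in +x and about 1.5 mm in +y, so I correct for that and do the second pin.

```bash
sed -i 's/^F=f.x/F=f.x+[1.5,1.7,0]/' fit.py
python3 -c "
from h import *
ctrl.move_to([200,520,250],Q(2.9))"
python3 place.py R 2 && python3 look.py n3
```

```text
[(array([ 593.76253486, -207.94289164,   18.        ]), np.float64(0.1383244036578565), np.float64(153.91354427601414))]
down [-0.48031779 -0.37976091 -0.61511895]
width 0.301329757939048 59.14864718914032
lift [-0.77093079 -0.75809719 -8.71970747] 0.30321434023418903
0.30550282220302477 48.275
```

View pics/n3.png

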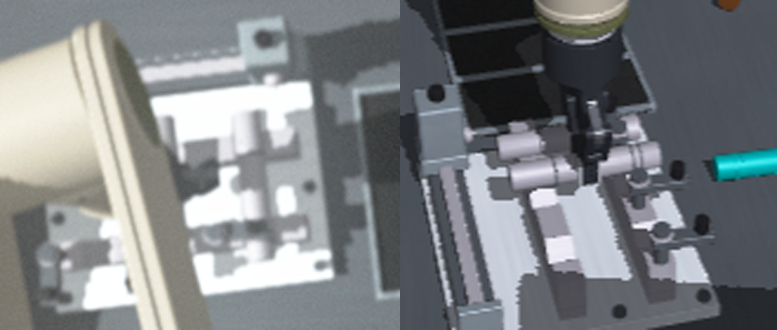

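Pin 2 is held over nest 2, ends at side crop (510,177) and (662,154).

```bash
python3 - <<'E'
from h import *
from fit import F,W
e=proj("side",W(F,[(75,0,88.5),(-75,0,88.5)]));print(e,e.mean(0),"seen",(286.7+351.2)/2)
E
python3 lower.py 2 2
python3 -c "
from h import *
ctrl.move_to([480,-120,250],Q(0.1))"; python3 look.py n4
```

```text
[[286.2427599  295.91097307]
 [349.3304558  285.50783747]] [317.78660785 290.70940527] seen 318.95
73.5 [-0.6  1.  -0.5]
72.7 [0.7 1.  0.6]
70.9 [-0.1  0.5  0.6]
69.3 [-0.1  0.7  1.1]
68.3 [1.4 1.8 2.2]
67.6 [-2.7  5.8 10.3]
51.875
```

View pics/n4.png

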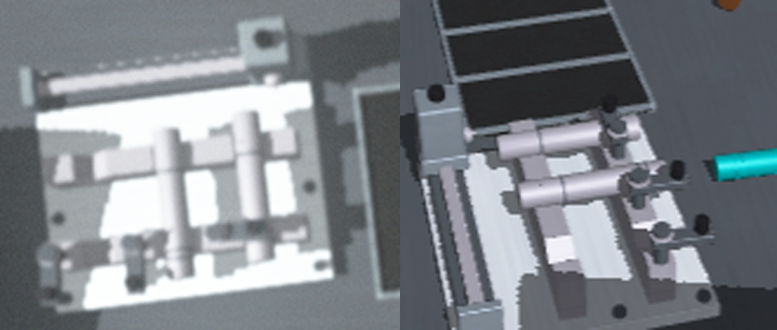

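Run:
```python
from h import *
from fit import F,W
print(F)
im=cv2.imread("pics/_a.png"); 
for n,(c0,c1_) in((1,((244,112),(262,258))),(2,((166,128),(181,277)))):
    e=proj("top",W(F,[(75,-160+80*n,65),(-75,-160+80*n,65)])); s=np.array([(145+u/2.353,145+v/2.357) for u,v in(c0,c1_)])
    print(n,e.round(1).tolist(),s.round(1).tolist(),"mid diff px",(s-e).mean(0))
    for u,v in e: cv2.circle(im,(int((u-145+.5)*4),int((v-145+.5)*4)),3,(0,0,255),-1)
cv2.imwrite("pics/ends.png",im)
```

```text
[5.47749943e+02 2.32977872e+02 1.01034477e-01]
1 [[249.4, 191.8], [256.9, 255.3]] [[248.7, 192.5], [256.3, 254.5]] mid diff px [-0.59293308 -0.06806057]
2 [[215.3, 196.1], [222.4, 259.8]] [[215.5, 199.3], [221.9, 262.5]] mid diff px [-0.15068709  2.95483055]
```

View pics/ends.png

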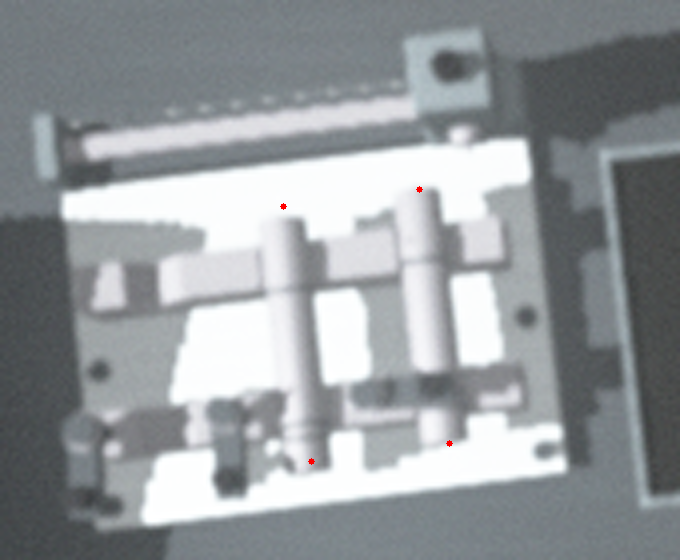

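Pin 2 sits about 5.5 mm too far to −x, with ends 11 and 9 px below the dots in the 4x crop. I regrip it, shift it and re-lay it.

Run:
```python
from h import *
from fit import F,W
n=W(F,[(0,0.5,0)])[0]; m=W(F,[(5.5,0.5,0)])[0]; q=Q(F[2])
ctrl.open_gripper(); ctrl.move_to([n[0],n[1],170],q); ctrl.line_to([n[0],n[1],90]); f0=wf(); ctrl.line_to([n[0],n[1],67],feed=50); print(wf()-f0)
ctrl.grasp(60); print(st()["width"])
ctrl.line_to([n[0],n[1],82],feed=50); ctrl.line_to([m[0],m[1],82],feed=40); f0=wf()
for z in np.arange(74,60,-1.5):
    ctrl.line_to([m[0],m[1],z],feed=40); f=wf()-f0; print(z,f.round(1))
    if f[2]>5: break
ctrl.open_gripper(); ctrl.line_to([m[0],m[1],170]); ctrl.move_to([480,-120,250],Q(0.1)); save("top","_a2",(145,145,315,285),4)
im=cv2.imread("pics/_a2.png")
for nn in(1,2):
    for u,v in proj("top",W(F,[(75,-160+80*nn,65),(-75,-160+80*nn,65)])): cv2.circle(im,(int((u-145+.5)*4),int((v-145+.5)*4)),3,(0,0,255),-1)
cv2.imwrite("pics/ends2.png",im); print(st()["clock"])
```

```text
[1.36241249 0.70084605 0.630478  ]
0.30402057209717315
74.0 [-0.2 -0.4  0.5]
72.5 [1.1 0.3 0.3]
71.0 [ 0.4 -0.  -0.6]
69.5 [ 1.1  0.4 -0.1]
68.0 [0.7 1.3 2.4]
66.5 [-1.9  4.7  8.7]
62.0333
```

View pics/ends2.png

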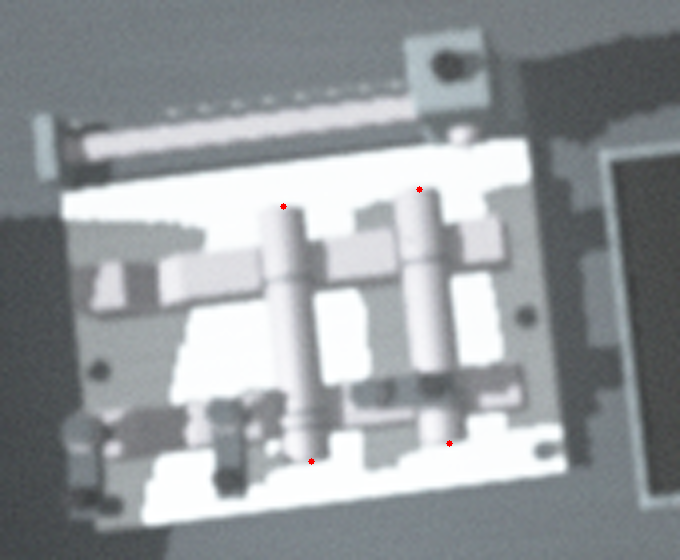

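Both pins now match the expected ends within about 1 px. Next, strap 2.

```bash
python3 strap.py 2 1.57 0 | tail -6; python3 push.py 2 0
python3 -c "
from h import *
ctrl.move_to([480,-120,250],Q(0.1));s=ctrl.grab_frame('top')"; python3 look.py n5
```

```text
0.17 [ 3.4  5.6 -2.8]
0.04 [ 2.3  4.9 -1.7]
0.0 [ 0.8  5.7 -0.3]
-0.03 [-4.8  5.4  2.9]
-0.05 [-7.9  4.4  6. ]
70.3667
1.5 [-7.4 -1.   7.4] 0.19999999999998863
2.2 [-10.4  -2.   10.5] 0.30000000000001137
2.9 [-15.   -3.   14.5] 0.39999999999997726
74.775
```

View pics/n5.png

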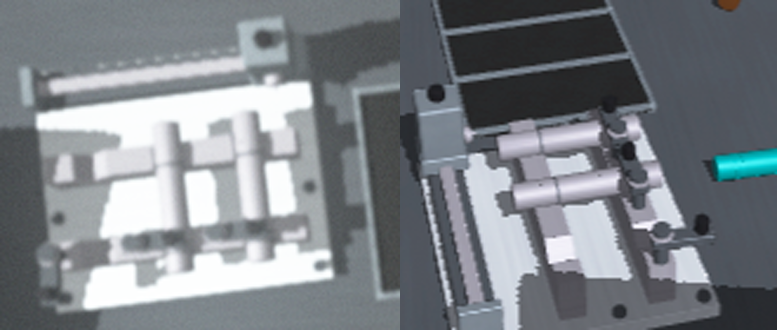

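Both pins are strapped. Now releasing the stop.

Run:
```python
from h import *
p=[505.5,-387.5]; y0=1.1
ctrl.open_gripper(); ctrl.move_to([*p,190],Q(y0)); ctrl.line_to([*p,110]); f0=wf(); ctrl.line_to([*p,82],feed=40); print((wf()-f0).round(1))
ctrl.grasp(40); s=st(); print("w",s["width"],s["gripper_force"],(wf()-f0).round(1)); t0=np.array(s["wrist_torque"])
for a in(.2,.4,.6,.75,.85,.93):
    ctrl.line_to([*p,82],Q(y0-a),feed=40); s=st(); print(a,(wf()-f0).round(1),(np.array(s["wrist_torque"])-t0).round(2))
ctrl.open_gripper(); ctrl.wait(.5); ctrl.line_to([*p,190]); ctrl.move_to([350,-150,300],Q(0.8))
ctrl.grab_frame("top")
for k in("stop","stop_top"):print([(world("top",d["xyz"]).round(),d["confidence"]) for d in ctrl.search_frame("top",k)])
im=ctrl.grab_frame("side"); a=cv2.resize(im[150:210,230:340],None,fx=3.5,fy=3.5,interpolation=2)
i0=cv2.imread("pics/side0.png")[150:210,230:340,::-1]; b=cv2.resize(i0,None,fx=3.5,fy=3.5,interpolation=2)
c=cv2.resize(im[200:370,230:400],(385,385)); h=np.hstack([np.vstack([b,a]),cv2.resize(c,(420,420))])
cv2.imwrite("pics/end.png",h[:,:,::-1]); print(s["clock"])
```

```text
[-0.6 -0.1  0.1]
w 0.447211359428518 40.83660185337067 [ 6.2 -2.5  0. ]
0.2 [ 7.7 -2.6 -0. ] [ 0.07 -0.2  -0.02]
0.4 [ 7.3 -2.8  1.1] [ 0.06 -0.32  0.11]
0.6 [ 7.3 -3.2  4.6] [ 0.19 -0.29  0.07]
0.75 [ 7.6 -3.9  3.3] [ 0.03 -0.4   0.11]
0.85 [ 6.9 -4.   3.2] [ 0.01 -0.47  0.  ]
0.93 [ 8.1 -3.7  3.2] [ 0.01 -0.5   0.04]
[(array([ 502., -384.,   96.]), 0.52)]
[(array([ 506., -393.,   99.]), 0.54)]
81.6
```

View pics/end.png

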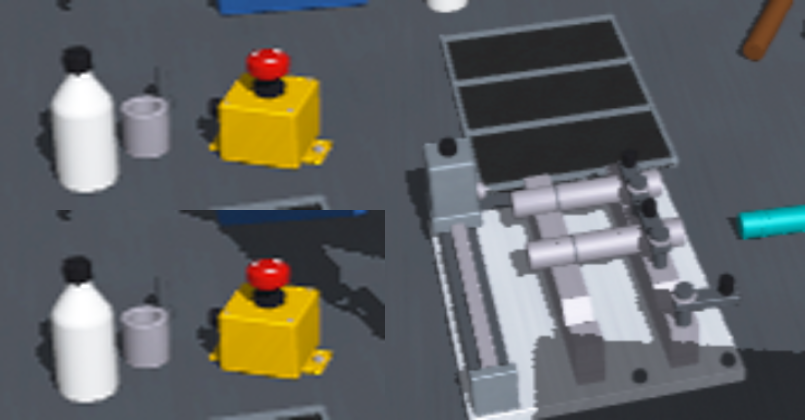

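The button head stands at the same height as at the start, (268,64) before and (268,274−210) now, so it is out. Both pins are strapped and the tray is empty.

```bash
python3 -c "
from h import *
print(ctrl.hand_in())"
```

```text
the job is handed in; nothing more can be done
None
```

I handed the job in: both guide pins present lie centred and strapped in nests 1 and 2, and I turned the stop button's head, after which the camera showed the button out again. That it had latched I judged from push force and travel, not from a picture.

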